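# Clear the panel clamp and hold its jaw open

### The job

Get the panel clamp ready for the next panel: first sort the loose fittings off its bed, the two bolts into the bin that already holds a bolt and the sleeve into the bin that already holds a sleeve. Then take the crossbar of the spring-loaded jaw, pull it towards you until the small tab on the side of the jaw lines up with the raised mark on the bed, and finish still gripping it there: do not let go, for a workmate will lay the panel in. Leave the other things on the bench where they are.

Things in the scene. Friction and masses are not known exactly. Their poses are not given: they have to be found in the camera images.
- clamp: panel clamp fixed to the bench: flat plywood bed 280 (x) x 300 (y) x 15 mm; dark steel fence, 32 mm above the bed, 18 mm thick, along its far edge (near face at x = +120 mm); the sliding jaw in the middle. Origin: centre of the bed's underside; bed's top at z = 15 mm; x points from the robot's side to the fence, z up.
- jaw: sliding steel jaw on the clamp's middle line, axes as the clamp's. Origin: on the bed's top, middle line, level in x with the middle of the side tab. Slides along -x (to the robot) up to 110 mm against a spring: 5 N at home, 9 to 12 N at the mark; starts at home; let go, it snaps back. Head 84 mm wide in y, 18 thick at x = +15, 32 above the bed; runner under the bar 40 mm wide, 14 above the bed.
- tab (a point): middle of the jaw's side tab: small steel tongue at the -y end of the jaw head, 6 mm wide in x, reaching from 38 to 50 mm off the middle line, 16 mm above the bed; this point lies at jaw x = 0, y = -44, z = 6 mm. Moves with the jaw.
- bar (a point): centre of the jaw's crossbar: round steel bar 18 mm thick, 80 mm long along the clamp's y, at jaw x = -55 mm, y = 0, 55 mm above the bed (70 mm above the bench), on a central stem 14 mm thick in x, 30 mm wide in y. Can be pinched from above, one finger before and one behind it in x. Moves with the jaw.
- mark: the mark: small raised dark steel rib on the bed, in line with the jaw's tab but 2 mm further out in -y; 6 mm wide in x, 22 mm long in y, 8 mm high; its place along x varies (the jaw must be pulled 48 to 82 mm). Origin: centre of its underside; axes as the clamp's. The jaw is right when tab and mark have the same x in the clamp's frame.
- bolt_a: loose, on the clamp's bed: steel hex-head bolt standing upright on its head: head 33 mm over corners, 12 mm high; round shank 16 mm thick, 50 mm long, pointing up; 62 mm high in all, 0.10 to 0.18 kg. Origin: centre of the head's underside, z along the shank.
- bolt_b: loose, on the clamp's bed: steel hex-head bolt standing upright on its head: head 33 mm over corners, 12 mm high; round shank 16 mm thick, 50 mm long, pointing up; 62 mm high in all, 0.10 to 0.18 kg. Origin: centre of the head's underside, z along the shank.
- sleeve: loose, on the clamp's bed: steel sleeve (thick ring) standing on its flat end: 36 mm outside, 20 mm bore, 24 mm high, 0.10 to 0.17 kg. Origin: centre of its underside, z up.
- bin_bolts: plain grey open bin, fixed to the bench, 170 (x) x 130 (y) x 45 mm high, walls and floor 4 mm. Origin: centre of its underside, z up. It already holds one bolt. The two bins look alike but for what is in them, stand one to the left and one to the right of the clamp, and may be swapped.
- bin_sleeves: plain grey open bin, fixed to the bench, 170 (x) x 130 (y) x 45 mm high, walls and floor 4 mm. Origin: centre of its underside, z up. It already holds one sleeve.
- bolt_sample: the bolt already in its bin, near the middle of the bin's +x end (about 55 mm from the bin's centre); leave it in there. Same make and origin as the other bolts.
- sleeve_sample: the sleeve already in its bin, near the middle of the bin's +x end (about 55 mm from the bin's centre); leave it in there. Same make and origin as the other sleeve.
- tin: bystander, leave alone: round paint tin, 90 mm wide, 100 mm high.
- flask: bystander, leave alone: white plastic flask, 56 mm wide, 130 mm high.
- cup: bystander, leave alone: white mixing cup, 72 mm wide, 80 mm high.
- tape: bystander, leave alone: roll of paper masking tape lying flat, 60 mm wide, 24 mm high.
- sander: bystander, leave alone: cork sanding block 70 x 40 x 30 mm.
- scraper: bystander, leave alone: scraper (spatula) about 200 mm long, lying flat.
- brush: bystander, leave alone: paint brush about 200 mm long, lying flat.
Not all that is in view belongs to the job. What is shaped like the sleeve but blue or green is not meant.

How it is judged:
On the way, in this order (a step that is already met when the one before it is completed fails the run):
1. both bolts and the sleeve lie let go in the bins of their own kind (x of bolt_a in the frame of bin_bolts between -0.083 and 0.083 m and y of bolt_a in the frame of bin_bolts between -0.063 and 0.063 m and z of bolt_a in the frame of bin_bolts between -0.005 and 0.045 m and x of bolt_b in the frame of bin_bolts between -0.083 and 0.083 m and y of bolt_b in the frame of bin_bolts between -0.063 and 0.063 m and z of bolt_b in the frame of bin_bolts between -0.005 and 0.045 m and x of sleeve in the frame of bin_sleeves between -0.083 and 0.083 m and y of sleeve in the frame of bin_sleeves between -0.063 and 0.063 m and z of sleeve in the frame of bin_sleeves between -0.005 and 0.045 m and x of bolt_sample in the frame of bin_bolts between -0.083 and 0.083 m and y of bolt_sample in the frame of bin_bolts between -0.063 and 0.063 m and z of bolt_sample in the frame of bin_bolts between -0.005 and 0.045 m and x of sleeve_sample in the frame of bin_sleeves between -0.083 and 0.083 m and y of sleeve_sample in the frame of bin_sleeves between -0.063 and 0.063 m and z of sleeve_sample in the frame of bin_sleeves between -0.005 and 0.045 m and contact force between the fingers and bolt_a below 0.2 N and contact force between the fingers and bolt_b below 0.2 N and contact force between the fingers and sleeve below 0.2 N and contact force between the fingers and bolt_sample below 0.2 N and contact force between the fingers and sleeve_sample below 0.2 N and linear speed of each of bolt_a, bolt_b, sleeve, bolt_sample, sleeve_sample below 0.03 m/s), for 0.2 s.
2. the gripper has pulled the jaw out to the mark and holds it there (x of jaw in the frame of mark between -0.007 and 0.007 m and linear speed of jaw below 0.02 m/s and contact force between the fingers and jaw above 3 N), for 0.3 s.
At the end, for the whole second after the job is handed in: Both bolts and the sleeve (and the bolt and sleeve that were there before) rest in the bins of their own kind, not touched by the fingers; the jaw's tab is within 7 mm of the mark along the slide, at rest, and the fingers hold it there against the spring (contact of 3 N or more) (all of step 1 and all of step 2); the arm keeps its last pose, push and grip.
It fails at once if a bystander on the bench (tin, flask, cup, tape, sanding block, scraper, brush) was moved more than 40 mm (distance of any of tin, flask, cup, tape, sander, scraper, brush from where it was at the start of the episode above 0.04 m).
It also fails if it takes over 72 s, if anything falls off the work surface, if the arm or the gripper's body presses on something with over 40 N, if the wrist force passes 120 N, or if a joint passes its speed limit or range.

### The arm

A 7-joint arm with a two-finger parallel gripper is mounted at the origin on the work surface. World frame = base frame: x ahead of the robot, y to its left, z up, the work surface at z = 0. Lengths are in m, angles in rad, forces in N, time in s.
With the tool pointing down it reaches from about 0.425 to 0.975 m from the base axis. Payload 16.7 kg.
Tool frame: the origin (TCP) lies on the centre line of the jaws, within the pads' length; the fingertips stand 19 mm ahead of it and the grasp point (between the pads) is the TCP; z points along the fingers, y is the direction in which the jaws open and shut (so a half turn about z gives the same grasp; the last joint's range is limited). The gripper opens to 85 mm and grips with 20 to 120 N. Pads are 22 mm wide; open, the fingers measure 114 mm over their backs; the gripper's body (76 mm by 85 mm) begins 54 mm behind the grasp point. The pads swing forward as they close: fully open they stand 13 mm farther back than shut.
Start: joints at [-1.26, 0.426, 0.074, 1.606, -0.034, 1.111, -0.067], TCP at [0.3, 0.605, 0.25] pointing down, gripper open.
Joint ranges: [-2.85, 2.85], [-0.5, 2.14], [-1.23, 1.37], [0.21, 2.46], [-1.02, 4.16], [0.16, 2.05], [-2.73, 2.73]. Speed limits (rad/s): [1.89, 1.89, 2.39, 2.39, 3.01, 3.01, 3.01].

### API

Orientations are given as a unit quaternion [x, y, z, w].
In Python, from bench import robot gives the robot as it stands. Calls block until the motion is done:
- robot.movep(position, orientation): joint-space move of the TCP to a pose.
- robot.move_straight(position, orientation=None, speed=0.15, guard=None): straight line of the TCP; orientation=None keeps the orientation; speed is the mean speed in m/s. With guard (N) it stops when the force on the tool has changed by that much, and returns True; else False.
- robot.set_joints(angles): joint-space move.
- robot.release() and robot.close(strength=None): open the fingers fully, or close them until they stop; strength is the grip in N (None keeps the last).
- robot.sleep(seconds).
- robot.inverse_kinematics(position, orientation): joint angles nearest the present ones, or None.
- robot.state(): the state.
- robot.capture(name): name is "scene" or "top"; returns the picture (384x512x3 uint8, red, green, blue); there is no depth.
- robot.camera_model(name): a dict with "fx", "fy", "cx", "cy" (pixels), "R" (3x3) and "t" (3): a world point X has camera coordinates R X + t. Camera axes: x right, y down, z forward; pixel columns grow to the right and rows downward; lengths in m; the calibration is good to about 2 mm. A picture is of the moment at which its call begins. camera_model takes no time and is no camera call.
A pose or a line that the arm cannot do raises robot.IKError and nothing moves.
- robot.job_done(): hands the job in, once; it reports no verdict.
The state is a dict: "t": time; "q": joint angles; "qvel": joint speeds; "joint_torque": joint torques, N m; "eef_pos": TCP position; "eef_rot": TCP orientation; "force": force on the tool from outside, world axes, zero at the start; "ft_torque": the same for the moment, N m; "gripper_width": opening from 0.0 (shut) to 1.0 (fully open).
Only numpy, scipy, OpenCV 4.12 (cv2) and the standard library are available. Lean on these libraries where they do the work, as an engineer would, in place of code of your own. Each camera call takes 0.05 s, during which the arm holds its last target. There are 200 camera calls.

## Working session

There is one attempt and no reset: what is moved stays moved. The work goes in short steps, each a Python script; the robot and the scene stay as the last script left them, time stands still between calls to the robot, and variables do not carry over. Pictures are saved under pics/ and viewed, about 8 in all and at most 12, crops included, and the job is handed in when it is done.

```bash
mkdir -p pics; ls
python3 - <<'E'
from bench import robot
import cv2,numpy as np
np.set_printoptions(precision=4,suppress=True)
for n in("scene","top"):
    im=robot.capture(n); cv2.imwrite(f"pics/{n}0.png",cv2.resize(im[:,:,::-1],(800,600),interpolation=cv2.INTER_CUBIC))
    cv2.imwrite(f"pics/{n}_raw0.png",im[:,:,::-1])
    m=robot.camera_model(n); print(n,m, -np.array(m["R"]).T@m["t"])
s=robot.state(); print(s["t"],s["eef_pos"],s["eef_rot"],s["gripper_width"])
E
```

```text
pics
scene {'fx': 498.55864987644975, 'fy': 498.55864987644975, 'cx': 257.920639017641, 'cy': 190.04254858283278, 'R': array([[-0.8177,  0.5755, -0.0167],
       [ 0.3823,  0.521 , -0.7632],
       [-0.4305, -0.6304, -0.646 ]]), 't': array([ 0.4434, -0.1341,  1.6659])} [1.1309 0.8649 0.9811]
top {'fx': 489.73887298661924, 'fy': 489.73887298661924, 'cx': 253.09452859068733, 'cy': 194.61267616226343, 'R': array([[-0.0182, -0.9997, -0.0163],
       [-0.9952,  0.0197, -0.0959],
       [ 0.0962,  0.0145, -0.9953]]), 't': array([0.0202, 0.5639, 1.6135])} [ 0.4063 -0.0143  1.6603]
0.1 [0.2994 0.6046 0.2496] [ 0.2279  0.9737 -0.0006 -0.0001] 1.0042184225957056
```

View pics/top0.png

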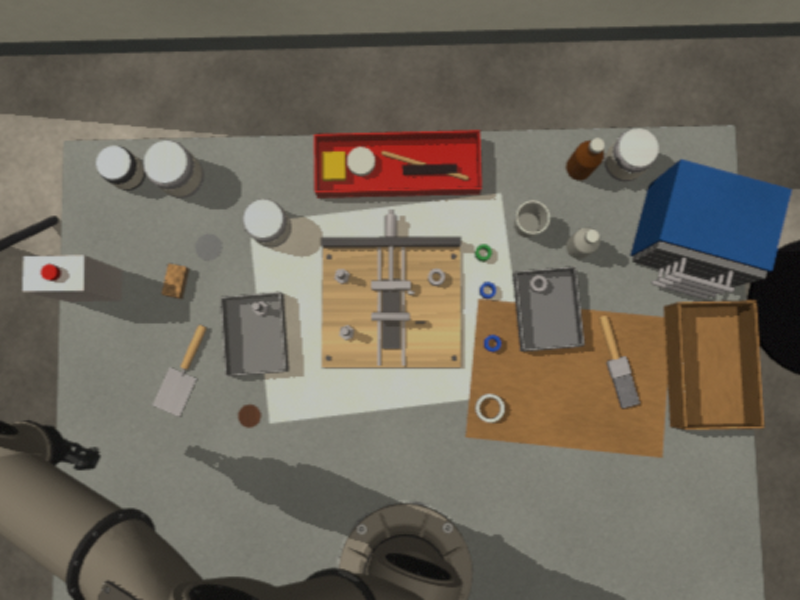

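View pics/scene0.png

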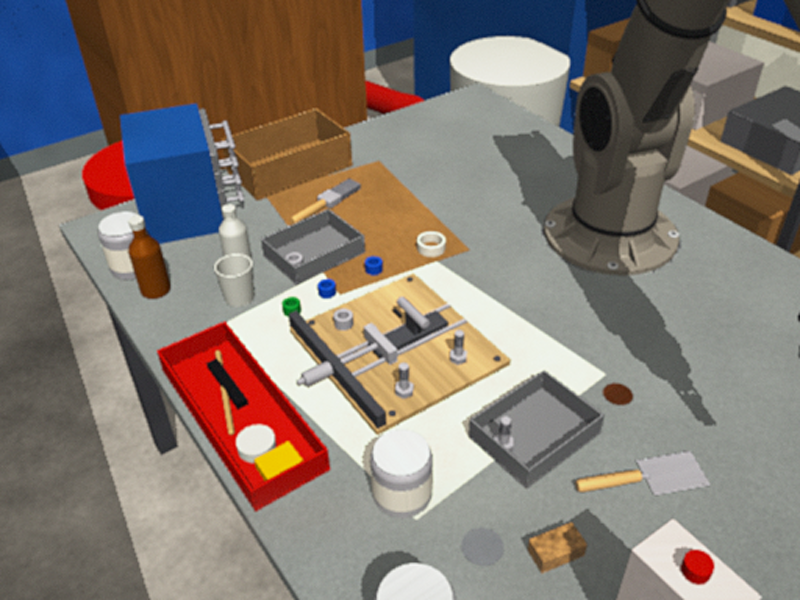

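The top view shows the bolt bin on the left (about 255,335; sample at 262,308) and the sleeve bin on the right (about 549,310). The bolts are at about (342,276) and (348,331), the sleeve at (437,276), the tab at (411,291) and the mark at about (420,323). The scene view agrees with this. I'll enlarge the clamp next.

```bash
cat > h.py <<'E'
from bench import robot
import cv2,numpy as np
np.set_printoptions(precision=4,suppress=True)
def ray(n,u,v,z):
    m=robot.camera_model(n);R=np.array(m["R"]);c=-R.T@m["t"]
    d=R.T@np.array([(u-m["cx"])/m["fx"],(v-m["cy"])/m["fy"],1]); return c+d*(z-c[2])/d[2]
def proj(n,X):
    m=robot.camera_model(n);p=np.array(m["R"])@np.array(X)+m["t"]
    return np.array([m["fx"]*p[0]/p[2]+m["cx"],m["fy"]*p[1]/p[2]+m["cy"]])
E
python3 - <<'E'
from h import *
a=cv2.imread("pics/top_raw0.png")[130:250,195:310]; b=cv2.imread("pics/scene_raw0.png")[170:280,180:335]
cv2.imwrite("pics/ctop.png",cv2.resize(a,None,fx=5,fy=5,interpolation=cv2.INTER_CUBIC))
cv2.imwrite("pics/cscene.png",cv2.resize(b,None,fx=5,fy=5,interpolation=cv2.INTER_CUBIC))
im=cv2.imread("pics/top_raw0.png"); hsv=cv2.cvtColor(im,cv2.COLOR_BGR2HSV)
# plywood bed: 
m=cv2.inRange(hsv,(8,60,80),(28,255,255)); m[:, :195]=0; m[:,300:]=0; m[:150]=0; m[245:]=0
m=cv2.morphologyEx(m,cv2.MORPH_CLOSE,np.ones((25,25)))
c=max(cv2.findContours(m,0,2)[0],key=cv2.contourArea); r=cv2.minAreaRect(c); bx=cv2.boxPoints(r); print("bed",r)
for p in bx: print(p,ray("top",*p,0.015))
# bins: dark-grey blobs
k=cv2.inRange(hsv,(0,0,0),(179,60,115))
for nm,(x0,x1,y0,y1) in dict(L=(138,188,180,245),R=(325,377,165,230)).items():
    s=np.zeros_like(k); s[y0:y1,x0:x1]=k[y0:y1,x0:x1]; s=cv2.morphologyEx(s,cv2.MORPH_CLOSE,np.ones((9,9)))
    c=max(cv2.findContours(s,0,2)[0],key=cv2.contourArea); r=cv2.minAreaRect(c); print(nm,r,ray("top",*r[0],0.045)); print([ray("top",*p,0.045)[:2] for p in cv2.boxPoints(r)])
E
```

```text
bed ((250.5, 196.49996948242188), (88.99998474121094, 76.99998474121094), -0.0)
[206. 235.] [0.4325 0.1701 0.015 ]
[206. 158.] [0.6938 0.1677 0.015 ]
[295. 158.] [ 0.6874 -0.1349  0.015 ]
[295. 235.] [ 0.427 -0.128  0.015]
L ((162.635986328125, 215.44358825683594), (55.380882263183594, 42.11290740966797), 88.02507019042969) [0.4992 0.3099 0.045 ]
[array([0.5904, 0.3834]), array([0.5924, 0.2429]), array([0.4091, 0.2374]), array([0.4068, 0.3763])]
R ((354.041015625, 194.45083618164062), (56.313228607177734, 49.07037353515625), 84.80557250976562) [ 0.5564 -0.3242  0.045 ]
[array([ 0.6443, -0.2381]), array([ 0.6559, -0.4004]), array([ 0.4696, -0.4092]), array([ 0.458 , -0.2487])]
```

View pics/ctop.png

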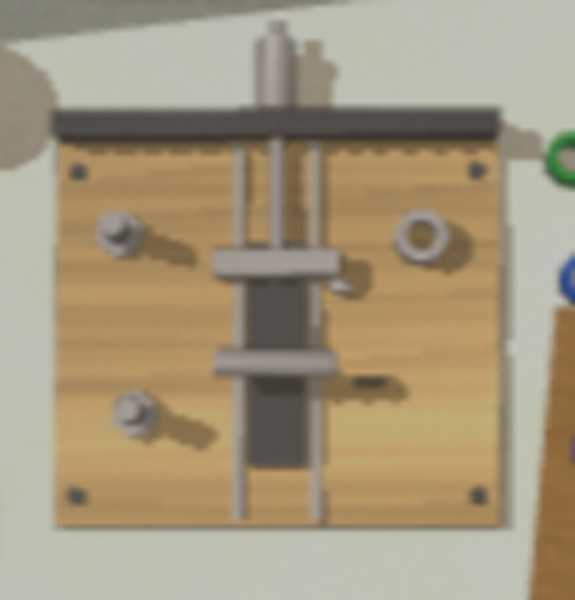

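View pics/cscene.png

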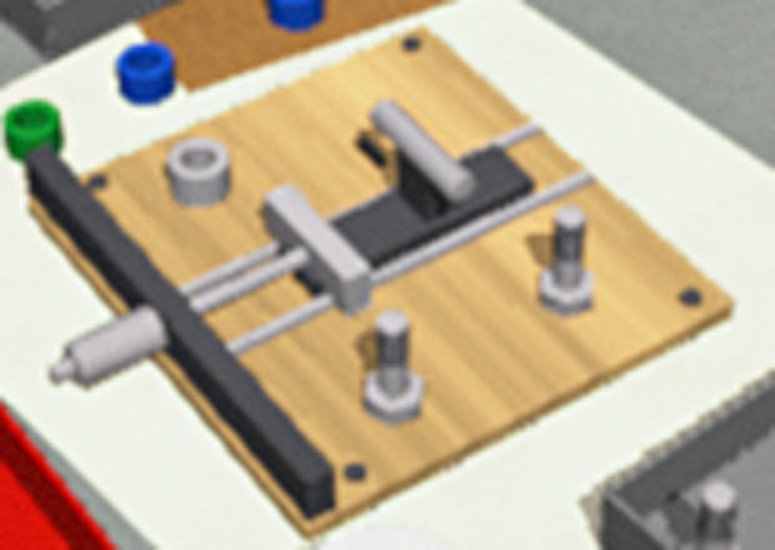

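In the crops the shank tops are at top (120,229) and (132,410), with scene (392,322) and (570,217). The sleeve top is at (422,236), the tab at (341,287) and the mark at (370,382). I'll compute positions from these and take the first bolt.

```bash
cat >> h.py <<'E'
T=lambda x,y:(195+(x+.5)/5-.5,130+(y+.5)/5-.5)
S=lambda x,y:(180+(x+.5)/5-.5,170+(y+.5)/5-.5)
def quat(phi):  # tool down, jaws opening along world angle phi
    th=(phi+np.pi/2)/2; return [np.cos(th),np.sin(th),0,0]
E
python3 - <<'E'
from h import *
for n,a,b,z in [("A",(120,229),(392,322),.077),("B",(132,410),(570,217),.077),("sleeve",(422,236),(200,158),.039),("mark",(370,382),(375,147),.023),("tab",(341,287),None,.031),("barL",(216,362),None,.07),("barR",(336,362),None,.07)]:
    print(n,ray("top",*T(*a),z)[:2],ray("scene",*S(*b),z)[:2] if b else "")
P=[ray("top",*T(*p),.015)[:2] for p in [(78,172),(477,171),(478,496),(77,496)]]; print("screws",np.mean(P,0),np.degrees(np.arctan2(*(P[0]-P[1])[::1])), np.degrees(np.arctan2((P[0]-P[3])[1],(P[0]-P[3])[0])))
for n,c in [("L",[(222,297),(284,293),(288,374),(229,377)]),("R",[(515,270),(577,268),(584,349),(520,352)])]:
    Q=np.array([ray("top",*(np.array(p)/1.5625),.045)[:2] for p in c]); print(n,Q.mean(0),Q.tolist())
A=ray("top",*T(120,229),.077)[:2]
for X in [(*A,.2),(*A,.069),(.45,.33,.15),(.45,.28,.066),(.5,-.32,.1),(.62,-.07,.037),(.51,.02,.07),(.43,.02,.07)]:
    print(X,*[(lambda q:None if q is None else np.round(q,2))(robot.inverse_kinematics(list(map(float,X)),quat(f))) for f in (-.02,np.pi-.02)])
E
```

```text
A [0.6246 0.1202] [0.6278 0.1241]
B [0.5062 0.1138] [0.5063 0.1159]
sleeve [ 0.621  -0.0782] [ 0.6197 -0.079 ]
mark [ 0.5253 -0.0417] [ 0.5234 -0.0429]
tab [ 0.5888 -0.0235] 
barL [0.5369 0.0592] 
barR [ 0.5354 -0.019 ] 
screws [0.5604 0.02  ] 1.0502779472189385 -0.738580695639316
L [0.5025 0.3065] [[0.5849933069267799, 0.37852891639246944], [0.5909117936634197, 0.24607888785053503], [0.41900819205527046, 0.2383584300489152], [0.41499302695968665, 0.3631035994518568]]
R [ 0.5445 -0.3148] [[0.6302074307688257, -0.24605318083615266], [0.6317893897488032, -0.37742974935286355], [0.459884321074035, -0.38504842462925754], [0.45611492238142803, -0.2507633493083153]]
(np.float64(0.6246441835151907), np.float64(0.12021122092309482), 0.2) [-0.74  0.47  0.6   1.77 -0.31  1.   -0.04] [ 0.43  0.62 -1.03  1.7   0.57  1.16  2.37]
(np.float64(0.6246441835151907), np.float64(0.12021122092309482), 0.069) [-0.68  0.63  0.53  1.85 -0.44  0.78  0.07] [ 0.43  0.82 -1.03  1.78  0.81  1.04  2.2 ]
(0.45, 0.33, 0.15) [-1.04  0.37  0.36  1.98 -0.18  0.82 -0.6 ] [-0.57  0.36 -0.22  1.95  0.1   0.84  2.28]
(0.45, 0.28, 0.066) [-0.96  0.46  0.35  2.09 -0.26  0.63 -0.45] [-0.5   0.45 -0.22  2.06  0.16  0.65  2.3 ]
(0.5, -0.32, 0.1) [-0.19  0.65  0.89  1.95 -0.67  0.86  1.05] [-0.34  0.87  1.2   1.96 -0.97  1.05 -1.84]
(0.62, -0.07, 0.037) [-0.39  0.67  0.54  1.89 -0.51  0.72  0.43] [-0.67  0.9   1.01  1.91 -0.97  0.93 -2.33]
(0.51, 0.02, 0.07) [-0.58  0.46  0.5   2.14 -0.37  0.63  0.17] [ 0.65  0.63 -1.03  2.07  0.73  0.86  2.31]
(0.43, 0.02, 0.07) [-0.63  0.35  0.5   2.31 -0.32  0.55  0.11] [-1.11  0.69  1.21  2.33 -0.97  0.81 -2.36]
```

```bash
cat >> h.py <<'E'
def pick(x,y,z,phi,up=.17):
    robot.movep([x,y,up],quat(phi)); robot.move_straight([x,y,z],speed=.15,guard=15)
    robot.close(50); s=robot.state(); print("grip",s["t"],s["gripper_width"],s["eef_pos"],s["force"])
    robot.move_straight([x,y,up],speed=.2); s=robot.state(); print("lift",s["gripper_width"],s["force"])
def place(x,y,z,phi,up=.17):
    robot.movep([x,y,up],quat(phi)); print("guard",robot.move_straight([x,y,z],speed=.15,guard=12),robot.state()["eef_pos"])
    robot.release(); robot.move_straight([x,y,up],speed=.2); print("t",robot.state()["t"])
E
python3 - <<'E'
from h import *
pick(.625,.1215,.069,-.016)
place(.4575,.335,.066,-.016)
cv2.imwrite("pics/top_raw1.png",robot.capture("top")[:,:,::-1]); im=robot.capture("scene"); cv2.imwrite("pics/s1.png",cv2.resize(im[150:330,150:420,::-1],(800,533)))
E
```

```text
grip 3.675 0.16595082883017653 [0.6251 0.1215 0.0691] [-0.1976 -1.5749  2.6916]
lift 0.16761849327465073 [ 0.4276  0.6325 -1.8546]
guard False [0.4582 0.3349 0.0666]
t 7.5833
```

View pics/s1.png

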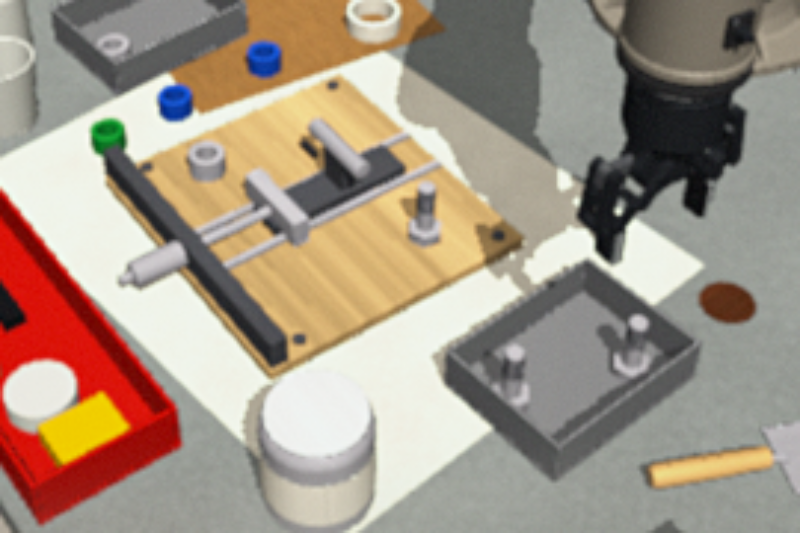

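Bolt A stands in the bin at about (632,350), clear of the sample at (513,375). Next come bolt B and the sleeve.

Run:
```python
from h import *
pick(.506,.1145,.069,-.016)
place(.457,.279,.066,-.016)
pick(.6205,-.0785,.037,np.pi/4)
place(.525,-.316,.033,np.pi/4)
robot.movep([.53,.02,.2],quat(-.016))
cv2.imwrite("pics/top_raw2.png",robot.capture("top")[:,:,::-1]); im=robot.capture("scene"); cv2.imwrite("pics/s2.png",cv2.resize(im[120:330,120:420,::-1],(800,560)))
```

```text
grip 10.05 0.16981101592206077 [0.5061 0.1145 0.0691] [-1.3084 -0.6201  3.552 ]
lift 0.17040422926254942 [ 0.3565 -0.0707 -1.284 ]
guard False [0.4576 0.2788 0.0666]
t 13.625
grip 16.6417 0.39172829349110966 [ 0.6207 -0.0785  0.0376] [-2.8206  0.6835  7.7736]
lift 0.39430242177935276 [-0.0055 -0.3242 -1.1498]
guard False [ 0.5255 -0.3163  0.0338]
t 20.9167
```

View pics/s2.png

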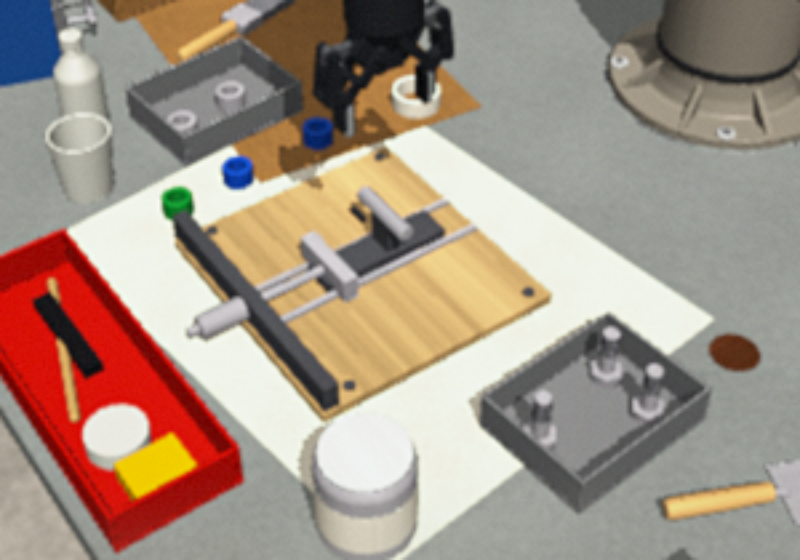

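Both bolts (604,355; 650,390) and the sleeve (230,95) lie in the right bins. Now I'll grip the bar and pull it 63 mm.

Run:
```python
from h import *
x,y=.535,.0203
print(robot.move_straight([x,y,.070],speed=.12,guard=12)); robot.close(90)
s=robot.state(); print(s["t"],s["gripper_width"],s["eef_pos"],s["force"])
robot.move_straight([x-.063,y+.001,.070],speed=.06); robot.sleep(.5)
s=robot.state(); print(s["t"],s["gripper_width"],s["eef_pos"],s["force"])
im=robot.capture("top"); cv2.imwrite("pics/top_raw3.png",im[:,:,::-1])
cv2.imwrite("pics/t3.png",cv2.resize(im[130:250,195:310,::-1],None,fx=5,fy=5,interpolation=cv2.INTER_CUBIC))
im=robot.capture("scene"); cv2.imwrite("pics/s3.png",cv2.resize(im[170:280,180:335,::-1],None,fx=5,fy=5,interpolation=cv2.INTER_CUBIC))
```

```text
False
24.2083 0.18204980833522932 [0.5333 0.0204 0.0699] [-12.7298   1.3837  15.0112]
25.9083 0.17504009499548023 [0.4732 0.0215 0.0701] [  9.1966   0.8676 -12.7922]
```

View pics/t3.png

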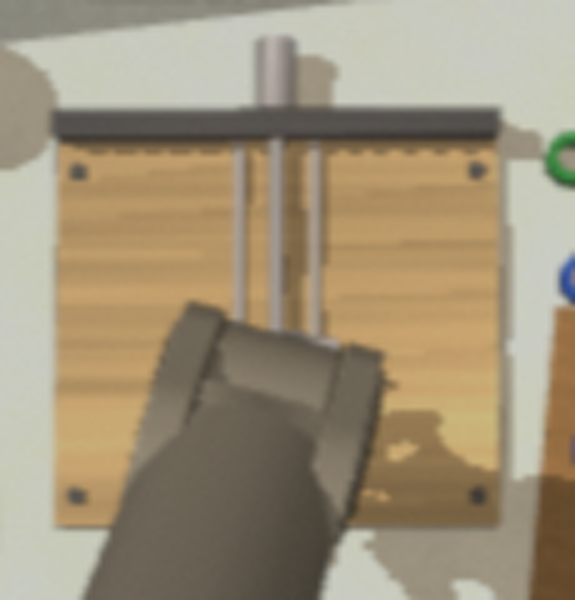

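View pics/s3.png

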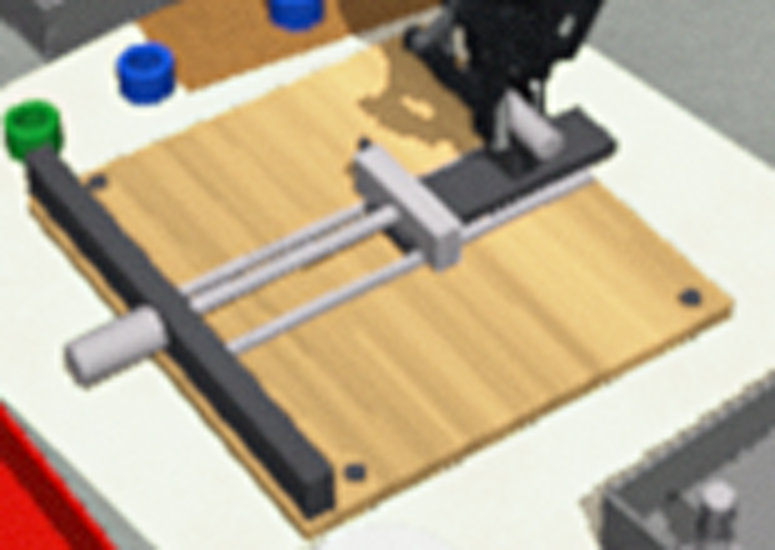

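The arm hides the tab and mark from above, but the scene view shows the jaw head before and after. Its top-face corners moved from (266,193),(286,184),(369,270),(346,283) to about (357,152),(377,143),(460,229),(437,240). I'll measure the travel by ray casting.

Run:
```python
from h import *
a=cv2.imread("pics/cscene.png"); b=cv2.imread("pics/s3.png")
def top(im,x0,x1,y0,y1):  # bright grey head top face
    h=cv2.cvtColor(im,cv2.COLOR_BGR2HSV); m=cv2.inRange(h,(0,0,150),(179,40,225)); s=np.zeros_like(m); s[y0:y1,x0:x1]=m[y0:y1,x0:x1]
    s=cv2.morphologyEx(s,cv2.MORPH_OPEN,np.ones((13,13))); c=max(cv2.findContours(s,0,2)[0],key=cv2.contourArea); return cv2.minAreaRect(c),cv2.contourArea(c)
for im,w in [(a,(255,378,175,315)),(b,(345,468,132,275))]:
    r,A=top(im,*w); print(r,A,ray("scene",*S(*r[0]),.047))
g=lambda i:cv2.cvtColor(i,cv2.COLOR_BGR2GRAY)
t=g(a)[178:312,262:376]; t=t; R=cv2.matchTemplate(g(b),t,cv2.TM_CCOEFF_NORMED); _,v,_,l=cv2.minMaxLoc(R); print("match",v,l)
c0=(316,232); c1=(316+l[0]-262,232+l[1]-178); p,q=ray("scene",*S(*c0),.047),ray("scene",*S(*c1),.047); print(p,q,q-p)
for k in (55,58,60,62,64,66,68): print(k, [proj("scene",p+[-k/1000,k*.016/1000,0])-proj("scene",p)], end=" ")
```

```text
((319.2068176269531, 232.80435180664062), (124.16720581054688, 31.748634338378906), 46.59114456176758) 3214.0 [0.6039 0.0202 0.047 ]
((410.0651550292969, 190.4088592529297), (126.70774841308594, 31.672679901123047), 44.30972671508789) 3095.0 [0.5438 0.0215 0.047 ]
match 0.9250385165214539 (352, 135)
[0.605  0.0186 0.047 ] [0.545  0.0192 0.047 ] [-0.06    0.0006  0.    ]
55 [array([16.6054, -7.8284])] 58 [array([17.4952, -8.2479])] 60 [array([18.0875, -8.5271])] 62 [array([18.6791, -8.806 ])] 64 [array([19.27  , -9.0846])] 66 [array([19.8602, -9.3628])] 68 [array([20.4497, -9.6407])]
```

The jaw has moved 60.0 mm by vision, and the arm reading also gives 60.1 mm. The tab-to-mark distance measured at the start was 63.5 mm (top) and 65.5 mm (scene), so I'll pull about 4.3 mm more and check again.

Run:
```python
from h import *
robot.move_straight([.4677,.0214,.070],speed=.03); robot.sleep(.6)
s=robot.state(); print(s["t"],s["gripper_width"],s["eef_pos"],s["force"])
im=robot.capture("top"); cv2.imwrite("pics/top_raw4.png",im[:,:,::-1])
im=robot.capture("scene"); b=cv2.resize(im[170:280,180:335,::-1],None,fx=5,fy=5,interpolation=cv2.INTER_CUBIC)
full=cv2.resize(im[120:330,120:420,::-1],(800,560)); cv2.imwrite("pics/s4.png",full)
a=cv2.imread("pics/cscene.png"); g=lambda i:cv2.cvtColor(i,cv2.COLOR_BGR2GRAY)
_,v,_,l=cv2.minMaxLoc(cv2.matchTemplate(g(b),g(a)[178:312,262:376],cv2.TM_CCOEFF_NORMED))
p,q=ray("scene",*S(316,232),.047),ray("scene",*S(54+l[0],54+l[1]),.047); print(v,q-p)
```

```text
26.9 0.17832647579788743 [0.469  0.0215 0.0701] [  9.7407   0.4437 -13.1111]
0.9235395789146423 [-0.0646  0.0008  0.    ]
```

View pics/s4.png

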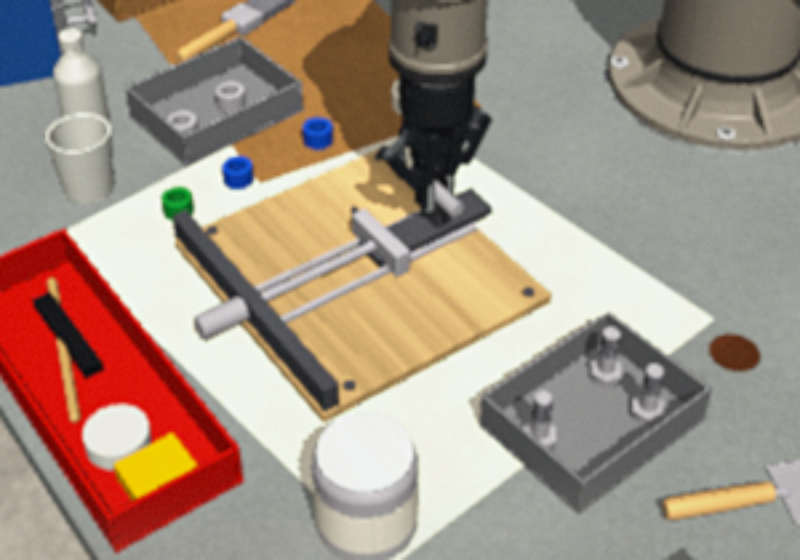

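The picture shows the jaw held out, the mark's tip just beyond the head's end at (358,211), and all the fittings in their bins. Travel is 64.3–64.6 mm and steady, with about 10 N on the tool. Handing in.

```bash
python3 -c "
from bench import robot
robot.job_done()"
```

```text
the job is handed in; nothing more can be done
```

I put both bolts in the bin that already held a bolt and the sleeve in the bin that already held a sleeve. Then I gripped the jaw's crossbar at 90 N, pulled it to the mark and handed in at about 27 s, still holding it.

**Last checks:**
- **Bins:** the last scene picture shows the three loose fittings and both samples standing in the right bins. No bystander in that picture looks moved.
- **Jaw travel:** 64.6 mm by picture and 64.3 mm by the arm reading. The gripper was still closed on the bar, with about 10 N along the slide.
- **Tab-to-mark distance:** the start pictures gave 63.5 mm (top camera) and 65.5 mm (scene camera), which disagree by 2 mm. I aimed between them, so the tab should be within about 2 mm of the mark.
- **Not checked directly:** the arm hid the tab and mark from the top camera, and the jaw head hid the tab from the scene camera. The alignment therefore rests on the measured travel, not on seeing the two in line.

My first pull stopped about 4 mm short, at 60 mm, so I pulled a little further.

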